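# Find the lamp pitch on an arch rib with a pendulum angle gauge

### The job

Knock the dowel that stands proud of the curved rib offcut down flush using the mallet, and set the mallet back down on the table clear of the rib. Then pick up the angle gauge, stand the middle of its foot lengthwise on the rib's curved top edge and rock it along the curve until its swinging pointer settles on the gauge's mark; the program finishes while still holding it there at rest, its foot bearing on the rib. Never touch the rib or its dowel with the gripper itself, and leave the two tins and the tape roll where they are.

Things in the scene. Friction and masses are not known exactly. Their poses are not given: they have to be found in the camera images.
- rib: Arch rib offcut, fixed on a 90 x 200 x 12 mm baseboard. 45 mm thick (x), 176 mm long (y); its top edge is a convex arc of radius 160 mm in the y-z plane (sawn in 8 mm flats), 85 mm above the table in the middle, falling to about 60 mm at both ends. Origin: centre of the underside, on the table; y along the rib, z up. Yaw within 0.4 rad of 0.
- rib_axis (a point): Centre of the arc of the rib's top edge: in the middle of the rib, 160 mm straight below the crest (75 mm below the table top). Axes as the rib.
- dowel (a joint): How far the dowel has been driven, m. 0: it stands 14 mm proud of the rib's crest; 0.014: flush; stop at 0.018. It starts between 0 and 0.003. It resists with about 6 to 7 N of friction and spring and stays where it is driven.
- dowel_top (a point): Centre of the top face of the dowel, a 14 mm diameter upright wooden pin in the middle of the rib's crest.
- mallet: Rubber mallet, about 0.38 kg, standing on one striking face of its black head, a cylinder 54 mm diameter, 80 mm high. Handle: wooden bar, 20 mm wide, 26 mm tall, level, centre line 48 mm above the table, along -x from the head to 167 mm from its axis. Origin: centre of the lower striking face. Starts left or right (gauge on the other side), handle towards the robot within 0.6 rad.
- gauge: Pendulum angle gauge, about 0.35 kg, upright on its flat foot 40 (x) x 130 (y) x 12 mm. White dial plate 8 mm thick (x), 112 wide (y); on top a black grip block 22 mm thick (x), 50 mm (y), from 103 to 145 mm above the foot's underside. Origin: centre of the foot's underside; y along the foot. Both faces (+x, -x) show the same pointer and mark. Yaw within 0.6 rad of 0.
- pointer (a joint): Angle of the pointer from the gauge's own -z direction, rad; positive towards the gauge's +y end. It is a free, lightly damped pendulum on a pivot 92 mm above the foot's underside, swinging at about 2 Hz for a second or so when disturbed. It is out of true: with the gauge upright it rests 0.05 to 0.12 rad to the -y side of 0 (new each time). It grows one for one as the +y end is tipped down.
- mark (a joint): Angle of the mark on the same scale, rad: a dark tab 6 mm wide just below the pointer's tip on the dial, preset between 0.12 and 0.30 (towards the gauge's +y end) and stiffly clamped.
- pointer_tip (a point): Tip of the pointer, 66 mm from its pivot, in the middle plane of the gauge.
- mark_tip (a point): Inner end of the mark tab, 66 mm from the pointer's pivot, in the middle plane of the gauge; the pointer's tip coincides with it when they agree.
- tin: Bystander: paint tin 80 mm diameter, 90 mm high. Origin: centre of its underside.
- small_tin: Bystander: paint tin 60 mm diameter, 65 mm high. Origin: centre of its underside.
- tape: Bystander: roll of paper tape lying flat, 100 mm diameter, 25 mm high. Origin: centre of its underside.
Things that resemble listed ones, but are neither listed nor needed, are in the scene too. What is meant by the gauge is not orange, and is the larger of those in its own colour. Several things have the shape of the mallet; the one meant has the colours described above.

How it is judged (in metres and radians):
On the way, in this order (a step that is already met when the one before it is completed fails the run):
1. the dowel is driven flush (to within 1.5 mm) while the mallet bears on it (value of joint dowel above 0.0125 m and contact force between mallet and rib above 1 N), for 0.04 s.
2. the mallet is down on the table, clear of the rib and let go (height (world z) of mallet below 0.04 m and contact force between the fingers and mallet below 0.1 N and contact force between mallet and rib below 0.1 N and linear speed of mallet below 0.03 m/s), for 0.2 s.
3. the held gauge bears on the rib (contact force between gauge and rib above 0.5 N and contact force between the fingers and gauge above 1 N and height (world z) of gauge above 0.05 m), for 0.1 s.
At the end, for the whole second after the job is handed in: Gripper holds the gauge still, foot on the rib's curve (>0.5 N), touching within 45 mm of the foot's middle, centred within 20 mm, lengthwise within 0.2 rad; pointer at rest, tip within 3 mm of the mark; dowel flush within 1.5 mm; mallet on the table, let go, clear of rib and gauge (all of step 3 and distance between pointer_tip and mark_tip below 0.003 m and velocity of joint pointer between -0.15 and 0.15 rad/s and linear speed of gauge below 0.02 m/s and y of rib_axis in the frame of gauge between -0.045 and 0.045 m and x of rib_axis in the frame of gauge between -0.02 and 0.02 m and angle between the x axis of gauge and the x axis of rib, either way round below 0.2 rad and value of joint dowel above 0.0125 m and height (world z) of mallet below 0.04 m and contact force between mallet and rib below 0.1 N and contact force between mallet and gauge below 0.1 N and contact force between the fingers and mallet below 0.1 N); the arm keeps its last pose, push and grip.
It fails at once if the gripper touches the rib or its dowel (contact force between any of the fingers, the arm and rib above 1 N).
It fails at once if a tin or the tape roll is moved by more than 25 mm (distance of any of tin, small_tin, tape from where it was at the start of the episode above 0.025 m).
It also fails if it takes over 67 s, if anything falls off the work surface, if the arm or the gripper's body presses on something with over 40 N, if the wrist force passes 120 N, or if a joint passes its speed limit or range.

### The arm

A 6-joint arm with a two-finger parallel gripper is mounted at the origin on the work surface. World frame = base frame: x ahead of the robot, y to its left, z up, the work surface at z = 0. Lengths are in mm, angles in rad, forces in N, time in s.
With the tool pointing down it reaches from about 350 to 875 mm from the base axis. Payload 4.2 kg.
Tool frame: the origin (TCP) lies between the finger pads; the fingertips stand 11 mm ahead of it and the grasp point (between the pads) lies 8 mm behind it; z points along the fingers, y is the direction in which the jaws open and shut (so a half turn about z gives the same grasp; the last joint's range is limited). The gripper opens to 85 mm and grips with 20 to 120 N. Pads are 22 mm wide; open, the fingers measure 114 mm over their backs; the gripper's body (76 mm by 85 mm) begins 54 mm behind the grasp point. The pads swing forward as they close: fully open they stand 13 mm farther back than shut.
Start: joints at [-1.028, 0.385, 0.008, 0, -1.194, -0.259], TCP at [175.02, -599.973, 242.312] pointing down, gripper open.
Joint ranges: [-3.14, 3.14], [-1.21, 2.06], [-1.07, 1.41], [-3.16, 2.05], [-2.99, -0.16], [-3.1, 3.1]. Speed limits (rad/s): [2.79, 2.79, 3.14, 3.14, 3.14, 3.14].

### API

Orientations are given as a unit quaternion [x, y, z, w].
In Python, from bench import * gives the robot as it stands.
- The arm moves only by the tool servo_tool, never from a script. Its argument "rows" is a list of rows, each a list of 7 numbers: the opening, from 0 (shut) to 1 (fully open), then the shift along the tool's x, y, z in cm, then the turn, a rotation vector about the tool's x, y, z in degrees. A call has 1 to 12 rows; each row shifts and turns the commanded pose from where the row before left it, along the tool's axes as they then stand; what a row does not reach is not made up. A row lasts 1/10 s, in which the tool goes at most 50 mm and 8.59 degrees, less where a joint would pass 70% of its speed; a pose out of reach is approached as far as the arm can. A call is refused whole if a number of a shift passes 5 or a number of a turn 8.59, either way. A call with a gripper value outside its range is refused whole. The fingers move at their own pace and stop on an object; the grip force is fixed at half the most. Time passes only in rows, so rows that do not move let the fingers close. It gives the time, the measured TCP pose, the force and the opening at its end, in the units of the state.
- read_state(): the state, without advancing time (a new reading comes with each control period).
- get_image(name): name is "side" or "top"; returns a dict with "image" (480x640x3 uint8, red, green, blue), "mtx" (3x3 intrinsics, pixels), "extrinsics" (4x4, takes a point from camera to world coordinates). Camera axes: x right, y up, looking along -z (the intrinsics and any distortion apply to the point x, -y, -z); pixel columns grow to the right and rows downward; lengths in mm; the calibration is good to about 2 mm. A picture is of the moment at which its call begins. There is no depth.
- job_done(): hands the job in, once; it reports no verdict.
The state is a dict: "clock": time; "joints": joint angles; "joint_vel": joint speeds; "joint_efforts": joint torques, N m; "position": TCP position; "ee_rot": TCP orientation; "contact_force": force on the tool from outside, world axes, zero at the start; "wrist_torque": the same for the moment, N m; "gripper_width": finger opening in mm.
Only numpy, scipy, OpenCV 4.12 (cv2) and the standard library are available. Lean on these libraries where they do the work, as an engineer would, in place of code of your own. Each camera call takes 0.05 s, during which the arm holds its last target. There are 200 camera calls.

## Working session

There is one attempt and no reset: what is moved stays moved. The work goes in short steps, Python scripts to look and compute and a tool call to move; the robot and the scene stay as the last step left them, time stands still between calls to the robot, and variables do not carry over. Pictures are saved under pics/ and viewed, about 8 in all and at most 12, crops included, and the job is handed in when it is done.

Besides the shell and the picture viewer there is one more tool, called after "Emit:" in YAML: its name, and indented under it one key for each argument. servo_tool: Moves the arm, as the interface text tells. Its arguments: {"type":"object","properties":{"rows":{"type":"array","items":{"type":"array","items":{"type":"number"}}}},"required":["rows"]}

```bash
ls; mkdir -p pics; cat > h.py <<'E'
from bench import *
import numpy as np, cv2
from scipy.spatial.transform import Rotation as R
def shot(n,f=None):
    g=get_image(n)
    if f: cv2.imwrite('pics/'+f,cv2.cvtColor(g['image'],cv2.COLOR_RGB2BGR))
    return g
def ray(g,u,v):
    E=np.array(g['extrinsics']);K=np.array(g['mtx'])
    a=np.linalg.solve(K,[u,v,1]);d=E[:3,:3]@np.array([a[0],-a[1],-a[2]])
    return E[:3,3],d/np.linalg.norm(d)
def onz(g,u,v,z):
    o,d=ray(g,u,v);return o+d*(z-o[2])/d[2]
def proj(g,p):
    E=np.array(g['extrinsics']);K=np.array(g['mtx'])
    c=E[:3,:3].T@(np.array(p,float)-E[:3,3]);q=K@np.array([c[0],-c[1],-c[2]]);return q[:2]/q[2]
def tri(g1,p1,g2,p2):
    o1,d1=ray(g1,*p1);o2,d2=ray(g2,*p2)
    s=np.linalg.lstsq(np.c_[d1,-d2],o2-o1,rcond=None)[0]
    a=o1+s[0]*d1;b=o2+s[1]*d2;return (a+b)/2,np.linalg.norm(a-b)
E
python3 - <<'E'
from h import *
np.set_printoptions(precision=3,suppress=True)
for n in('top','side'):
    g=shot(n,n+'0.png');print(n,np.array(g['extrinsics']),np.array(g['mtx']),[k for k in g])
print(read_state())
E
```

```text
pics
top [[   0.015    0.991   -0.132  408.928]
 [  -1.       0.016    0.006  -66.437]
 [   0.008    0.132    0.991 1228.926]
 [   0.       0.       0.       1.   ]] [[515.608   0.    322.192]
 [  0.    515.608 239.489]
 [  0.      0.      1.   ]] ['image', 'mtx', 'extrinsics']
side [[ -0.995   0.056  -0.08  484.122]
 [ -0.097  -0.685   0.722 607.798]
 [ -0.014   0.726   0.688 712.651]
 [  0.      0.      0.      1.   ]] [[446.714   0.    323.459]
 [  0.    446.714 231.764]
 [  0.      0.      1.   ]] ['image', 'mtx', 'extrinsics']
{'clock': 0.1, 'joints': array([-1.028,  0.385,  0.007, -0.   , -1.194, -0.259]), 'joint_vel': array([ 0.   , -0.003,  0.005,  0.001,  0.001,  0.002]), 'joint_efforts': array([ -0.003, -39.332,  18.893,   4.198,  -0.003,  -0.   ]), 'position': array([ 174.874, -599.514,  241.345]), 'ee_rot': array([-0.141,  0.99 ,  0.001, -0.   ]), 'contact_force': array([ 0.279,  0.352, -0.194]), 'wrist_torque': array([-0.046, -0.016, -0.024]), 'gripper_width': 85.42965911557468}
```

View pics/top0.png

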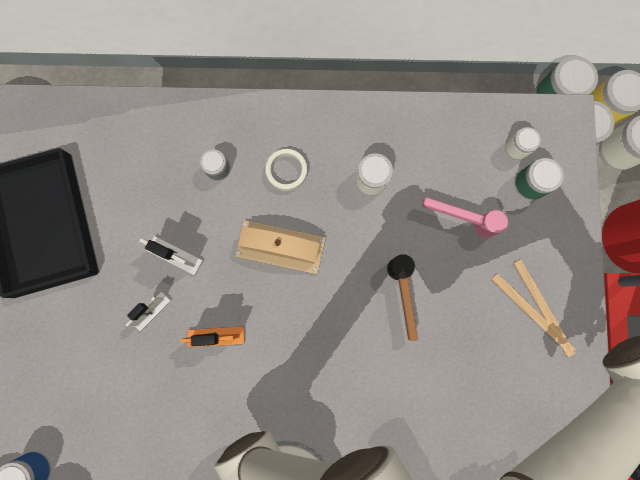

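View pics/side0.png

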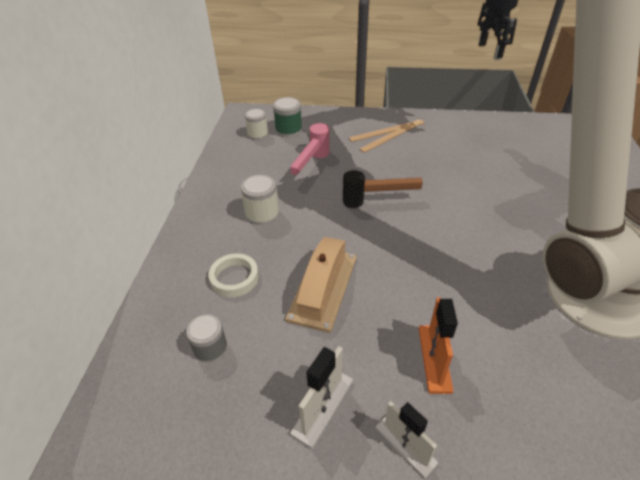

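The top view shows the black mallet head at (401,267) with its handle to (412,340), the rib with its dowel at (278,242), the large white gauge at (170,255), and a small white and an orange decoy. The side view shows the same mallet at (354,190) and gauge at (322,395), with one dial face visible.

```bash
python3 - <<'E'
from h import *
np.set_printoptions(precision=1,suppress=True)
g=shot('top');s=shot('side')
im=g['image'];hsv=cv2.cvtColor(im,cv2.COLOR_RGB2HSV)
def blob(mask,x0,y0,x1,y1,name):
    m=np.zeros_like(mask);m[y0:y1,x0:x1]=mask[y0:y1,x0:x1]
    n,l,st,c=cv2.connectedComponentsWithStats(m.astype(np.uint8))
    k=1+np.argmax(st[1:,4]);pts=np.argwhere(l==k)[:,::-1].astype(np.float32)
    return pts,cv2.minAreaRect(pts)
blk=(hsv[...,2]<45)
def world(rect,z,name):
    b=cv2.boxPoints(rect);w=np.array([onz(g,*p,z) for p in b])
    c=w.mean(0);e=[w[1]-w[0],w[2]-w[1]];L=[np.linalg.norm(x) for x in e];k=np.argmax(L)
    d=e[k]*np.sign(e[k][1]);print(name,'c',c,'size',np.array(L),'yaw(y-axis)',round(float(np.arctan2(-d[0],d[1])),3))
p,r=blob(blk,380,245,420,290,'');world(r,80,'mallethead');(c,rad)=cv2.minEnclosingCircle(p);print(onz(g,*c,80),rad,len(p))
p,r=blob(blk,130,225,210,275,'');world(r,145,'grip145');print(r,len(p))
wh=(hsv[...,2]>150)&(hsv[...,1]<40)
p,r=blob(wh,130,225,210,280,'');world(r,12,'foot')
wood=(hsv[...,1]>60)&(hsv[...,0]<30)&(hsv[...,2]>90)
p,r=blob(wood,225,210,335,285,'');world(r,12,'ribboard');print(len(p))
dk=(hsv[...,2]<110);p,r=blob(dk,262,232,292,252,'');print('dowel',r,onz(g,*r[0],97))
hd=(hsv[...,1]>80)&(hsv[...,0]<25);p,r=blob(hd,385,270,425,350,'');world(r,61,'handle')
# side crop of gauge and rib, enlarged
def crop(q,x0,y0,x1,y1,f):return cv2.resize(cv2.cvtColor(q['image'],cv2.COLOR_RGB2BGR)[y0:y1,x0:x1],None,fx=f,fy=f,interpolation=cv2.INTER_CUBIC)
a=crop(s,280,340,360,450,5);b=crop(g,230,210,330,285,4)
o=np.zeros((550,800,3),np.uint8);o[:550,:400]=a;o[:300,400:800]=b;c=crop(g,130,225,210,275,5);o[300:550,400:800]=c
cv2.imwrite('pics/c1.png',o)
E
```

```text
mallethead c [ 504.8 -249.1   80. ] size [60.2 50.3] yaw(y-axis) 0.261
[ 503.5 -249.3   80. ] 13.477202415466309 459
grip145 c [526.9 270.4 145. ] size [20.6 57.4] yaw(y-axis) -0.417
((159.24087524414062, 249.4124298095703), (26.762609481811523, 9.847189903259277), 25.016895294189453) 136
foot c [536.1 287.1  12. ] size [187.9 128.7] yaw(y-axis) 0.017
ribboard c [552.9  26.8  12. ] size [ 90.7 201.3] yaw(y-axis) -0.199
3106
dowel ((277.0, 242.5), (5.0, 4.0), 90.0) [551.7  26.4  97. ]
handle c [ 411.6 -268.4   61. ] size [ 21.7 141. ] yaw(y-axis) -1.411
```

View pics/c1.png

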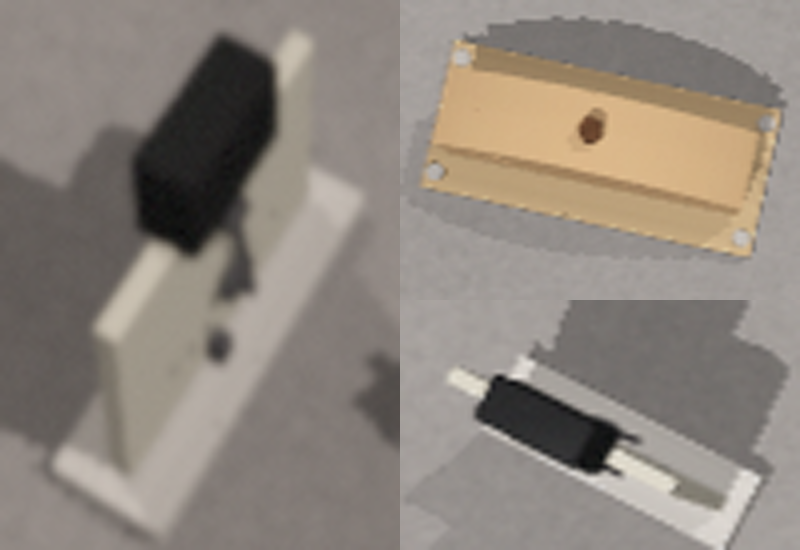

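The crop agrees with the given sizes: the baseboard measures 90.7 x 201 mm at yaw -0.20, and the dowel is over its centre. I'll move above the mallet head and grip the head itself, with the jaws across the handle direction.

Emit:
servo_tool:
  rows:
    - [1,0,0,0,0,0,6.5]
    - [1,-3.49,2.61,0.83,0,0,0]
    - [1,-3.49,2.61,0.83,0,0,0]
    - [1,-3.49,2.61,0.83,0,0,0]
    - [1,-3.49,2.61,0.83,0,0,0]
    - [1,-3.49,2.61,0.83,0,0,0]
    - [1,-3.49,2.61,0.83,0,0,0]
    - [1,-3.49,2.61,0.83,0,0,0]
    - [1,-3.49,2.61,0.83,0,0,0]
    - [1,-3.49,2.61,0.83,0,0,0]
    - [1,-3.49,2.61,0.83,0,0,0]
    - [1,-3.49,2.61,0.83,0,0,0]

```text
clock: 1.4
position: [505.7, -250.4, 150.7]
ee_rot: [-0.085, 0.996, -0.0, 0.0]
contact_force: [0.1, 0.4, 1.5]
gripper_width: 85.3
```

Emit:
servo_tool:
  rows:
    - [1,0,0,0,0,0,0]
    - [1,0,0,0,0,0,0]

```text
clock: 1.6
position: [505.0, -251.0, 150.5]
ee_rot: [-0.086, 0.996, 0.0, -0.001]
contact_force: [-0.1, -0.8, -0.9]
gripper_width: 85.5
```

```bash
cat >> h.py <<'E'
def plan(target,yaw=None):
    """shift in tool axes (cm) to a world target, and turn about tool z (deg) to bring tool y to y-axis yaw"""
    st=read_state();Q=R.from_quat(st['ee_rot']);d=Q.inv().apply(np.array(target)-st['position'])/10
    y=Q.apply([0,1,0]);yw=np.arctan2(-y[0],y[1])
    print('pos',np.round(st['position'],1),'z',np.round(Q.apply([0,0,1]),3),'yaw_y',round(yw,3),'t',round(st['clock'],2),'F',np.round(st['contact_force'],1),'w',round(st['gripper_width'],1))
    print('tool shift cm',np.round(d,2),'norm',round(np.linalg.norm(d),2),'' if yaw is None else f'turn z {np.degrees(-(yaw-yw)):.2f}')
E
python3 -c "
from h import *
plan([505,-252.5,54],0.17)"
```

```text
pos [ 505.  -251.   150.5] z [-0.001  0.    -1.   ] yaw_y 0.172 t 1.6 F [-0.1 -0.8 -0.9] w 85.5
tool shift cm [ 0.01 -0.15  9.65] norm 9.65 turn z 0.14
```

Emit:
servo_tool:
  rows:
    - [1,0,-0.15,2.5,0,0,0]
    - [1,0,0,2.5,0,0,0]
    - [1,0,0,2.5,0,0,0]
    - [1,0,0,2.1,0,0,0]
    - [1,0,0,0,0,0,0]
    - [0,0,0,0,0,0,0]
    - [0,0,0,0,0,0,0]
    - [0,0,0,0,0,0,0]
    - [0,0,0,0,0,0,0]
    - [0,0,0,0,0,0,0]
    - [0,0,0,0,0,0,0]
    - [0,0,0,0,0,0,0]

```text
clock: 2.8
position: [506.1, -254.1, 57.0]
ee_rot: [-0.085, 0.996, -0.001, 0.002]
contact_force: [-1.3, -0.7, 6.5]
gripper_width: 52.6
```

```bash
python3 -c "
from h import *
plan([505,-252.5,184])"
```

```text
pos [ 506.1 -254.1   57. ] z [ 0.003 -0.002 -1.   ] yaw_y 0.171 t 2.8 F [-1.3 -0.7  6.5] w 52.6
tool shift cm [  0.05   0.15 -12.7 ] norm 12.7
```

Emit:
servo_tool:
  rows:
    - [0,0,0,-1.5,0,0,0]
    - [0,0,0,-3,0,0,0]
    - [0,0,0,-3,0,0,0]
    - [0,0,0,-3,0,0,0]
    - [0,0,0,-2.5,0,0,0]
    - [0,0,0,0,0,0,0]
    - [0,0,0,0,0,0,0]

```text
clock: 3.5
position: [504.1, -252.8, 184.0]
ee_rot: [-0.085, 0.996, 0.001, -0.0]
contact_force: [-0.3, 0.5, -4.9]
gripper_width: 52.8
```

```bash
python3 -c "
from h import *
plan([552.5,26.5,186])"
```

```text
pos [ 504.1 -252.8  184. ] z [-0.001  0.002 -1.   ] yaw_y 0.17 t 3.5 F [-0.3  0.5 -4.9] w 52.8
tool shift cm [-9.48 26.71 -0.15] norm 28.34
```

Emit:
servo_tool:
  rows:
    - [0,-0.5,1.4,0,0,0,0]
    - [0,-1.2,3.37,0,0,0,0]
    - [0,-1.2,3.37,0,0,0,0]
    - [0,-1.2,3.37,0,0,0,0]
    - [0,-1.2,3.37,0,0,0,0]
    - [0,-1.2,3.37,0,0,0,0]
    - [0,-1.2,3.37,0,0,0,0]
    - [0,-1.2,3.37,0,0,0,0]
    - [0,-0.58,1.72,0,0,0,0]
    - [0,0,0,0,0,0,0]
    - [0,0,0,0,0,0,0]
    - [0,0,0,0,0,0,0]

```text
clock: 4.7
position: [552.2, 25.4, 183.9]
ee_rot: [-0.085, 0.996, -0.0, -0.001]
contact_force: [0.0, 1.2, -3.2]
gripper_width: 52.6
```

```bash
python3 -c "
from h import *
plan([552.5,26.5,150])
s=shot('side');cv2.imwrite('pics/m.png',cv2.resize(cv2.cvtColor(s['image'],cv2.COLOR_RGB2BGR)[120:360,240:480],None,fx=2.4,fy=2.4))"
```

```text
pos [552.2  25.4 183.9] z [-0.002 -0.001 -1.   ] yaw_y 0.17 t 4.7 F [ 0.   1.2 -3.2] w 52.6
tool shift cm [-0.05  0.11  3.39] norm 3.39
```

View pics/m.png

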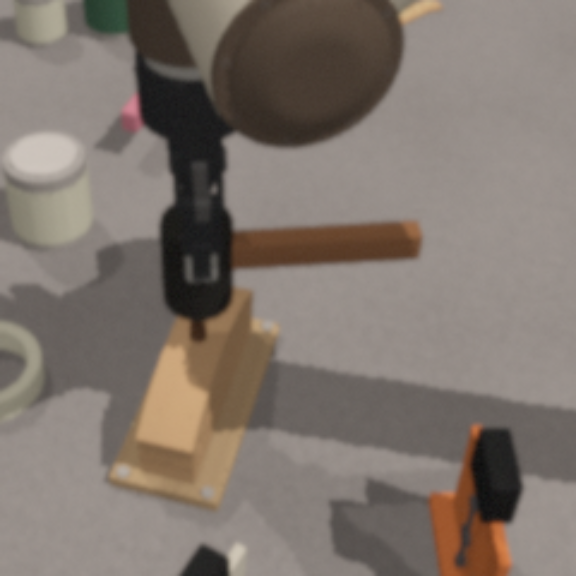

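The mallet hangs level at (197,250) in the crop, directly over the dowel at (198,328). I'll press down now.

Emit:
servo_tool:
  rows:
    - [0,0,0.1,1.5,0,0,0]
    - [0,0,0,1,0,0,0]
    - [0,0,0,0.5,0,0,0]
    - [0,0,0,0.4,0,0,0]
    - [0,0,0,0.3,0,0,0]
    - [0,0,0,0.2,0,0,0]
    - [0,0,0,0.1,0,0,0]
    - [0,0,0,0,0,0,0]
    - [0,0,0,0,0,0,0]

```text
clock: 5.65
position: [553.2, 26.7, 145.3]
ee_rot: [-0.085, 0.996, -0.0, 0.0]
contact_force: [-2.5, -2.9, 2.8]
gripper_width: 52.5
```

Emit:
servo_tool:
  rows:
    - [0,0,0,0.2,0,0,0]
    - [0,0,0,0.1,0,0,0]
    - [0,0,0,0,0,0,0]
    - [0,0,0,0,0,0,0]

```text
clock: 6.05
position: [553.2, 26.9, 142.0]
ee_rot: [-0.085, 0.996, 0.0, 0.0]
contact_force: [-1.5, -4.1, 2.5]
gripper_width: 52.8
```

Emit:
servo_tool:
  rows:
    - [0,0,0,0.2,0,0,0]
    - [0,0,0,0,0,0,0]
    - [0,0,0,0,0,0,0]

```text
clock: 6.35
position: [553.4, 26.9, 141.9]
ee_rot: [-0.085, 0.996, -0.0, 0.001]
contact_force: [-5.3, -2.3, 10.7]
gripper_width: 52.8
```

Emit:
servo_tool:
  rows:
    - [0,0,0,0.15,0,0,0]
    - [0,0,0,0.15,0,0,0]
    - [0,0,0,0,0,0,0]

```text
clock: 6.65
position: [553.6, 27.0, 141.8]
ee_rot: [-0.086, 0.996, -0.0, 0.001]
contact_force: [-10.3, -0.6, 25.0]
gripper_width: 52.2
```

Emit:
servo_tool:
  rows:
    - [0,0,0,-1.8,0,0,0]
    - [0,0,0,-3,0,0,0]
    - [0,1.2,-3.37,0,0,0,0]
    - [0,1.2,-3.37,0,0,0,0]
    - [0,1.2,-3.37,0,0,0,0]
    - [0,1.2,-3.37,0,0,0,0]
    - [0,1.2,-3.37,0,0,0,0]
    - [0,1.2,-3.37,0,0,0,0]
    - [0,1.2,-3.37,0,0,0,0]
    - [0,1.0,-3.0,0,0,0,0]
    - [0,0,0,0,0,0,0]
    - [0,0,0,0,0,0,0]

```text
clock: 7.85
position: [505.3, -251.1, 183.6]
ee_rot: [-0.084, 0.996, 0.001, -0.0]
contact_force: [-0.8, 0.8, -3.4]
gripper_width: 52.4
```

```bash
python3 -c "
from h import *
plan([505,-252.5,57.5])
g=shot('top','t2.png');print(proj(g,[552.5,26.5,85]))"
```

```text
pos [ 505.3 -251.1  183.6] z [-0.     0.002 -1.   ] yaw_y 0.168 t 7.85 F [-0.8  0.8 -3.4] w 52.4
tool shift cm [ 0.06 -0.16 12.61] norm 12.62 
[277.39380658 242.82976758]
```

Emit:
servo_tool:
  rows:
    - [0,0,0,3,0,0,0]
    - [0,0,0,3,0,0,0]
    - [0,0,0,3,0,0,0]
    - [0,0,0,2,0,0,0]
    - [0,0,0,1,0,0,0]
    - [0,0,0,0.4,0,0,0]
    - [0,0,0,0.2,0,0,0]
    - [0,0,0,0,0,0,0]
    - [0,0,0,0,0,0,0]

```text
clock: 8.8
position: [506.1, -251.2, 60.1]
ee_rot: [-0.085, 0.996, -0.0, 0.001]
contact_force: [0.5, -0.1, -3.4]
gripper_width: 52.8
```

Emit:
servo_tool:
  rows:
    - [0,0,0,0.2,0,0,0]
    - [0,0,0,0.1,0,0,0]
    - [0,0,0,0,0,0,0]

```text
clock: 9.1
position: [505.9, -251.2, 57.0]
ee_rot: [-0.085, 0.996, -0.0, 0.001]
contact_force: [-1.5, 0.5, 2.7]
gripper_width: 52.3
```

Emit:
servo_tool:
  rows:
    - [1,0,0,0,0,0,0]
    - [1,0,0,0,0,0,0]
    - [1,0,0,0,0,0,0]
    - [1,0,0,0,0,0,0]
    - [1,0,0,0,0,0,0]
    - [1,0,0,-2,0,0,0]
    - [1,0,0,-4,0,0,0]
    - [1,0,0,-4,0,0,0]
    - [1,0,0,-4,0,0,0]
    - [1,0,0,-3,0,0,0]
    - [1,0,0,0,0,0,0]
    - [1,0,0,0,0,0,0]

```text
clock: 10.3
position: [505.3, -251.0, 226.5]
ee_rot: [-0.085, 0.996, 0.0, 0.001]
contact_force: [-0.1, 0.1, -0.8]
gripper_width: 86.0
```

```bash
python3 - <<'E'
from h import *
plan([527,271,215],-0.43)
g=shot('top','t3.png');s=shot('side','s3.png')
# gauge crop for corner measurement: yaw from foot edge lines; rib crop for dowel
a=cv2.cvtColor(s['image'],cv2.COLOR_RGB2BGR)[225:335,280:360];o=np.zeros((500,800,3),np.uint8)
o[:440,:320]=cv2.resize(a,None,fx=4,fy=4)
b=cv2.cvtColor(g['image'],cv2.COLOR_RGB2BGR)[225:285,130:210];o[:360,320:800]=cv2.resize(b,None,fx=6,fy=6,interpolation=cv2.INTER_CUBIC)
c=cv2.cvtColor(s['image'],cv2.COLOR_RGB2BGR)[160:230,320:440];o[360:500,320:560]=cv2.resize(c,None,fx=2,fy=2)
cv2.imwrite('pics/c3.png',o)
# candidates: project gauge model corners for yaw
for z,n in((145,'top'),(103,'bot')): pass
E
```

```text
pos [ 505.3 -251.   226.5] z [ 0.001  0.    -1.   ] yaw_y 0.17 t 10.3 F [-0.1  0.1 -0.8] w 86.0
tool shift cm [-10.97  51.08   1.16] norm 52.25 turn z 34.39
```

View pics/c3.png

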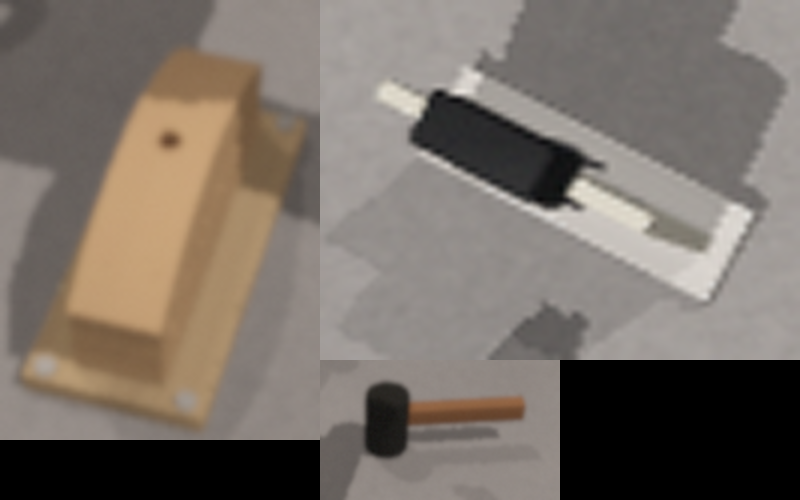

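The crops show the dowel flush at (170,140), the mallet upright on the table, and the gauge's foot corners at crop pixels (755,212), (708,300) and (468,65).

```bash
python3 - <<'E'
from h import *
np.set_printoptions(precision=1,suppress=True)
g=shot('top')
f=lambda X,Y:(130+(X-320)/6-.4,225+Y/6-.4)
A,B,C=[onz(g,*f(*p),12) for p in((755,212),(708,300),(468,65))]
d=C-A;print('foot',A,B,C,np.linalg.norm(d),np.linalg.norm(B-A),'yaw',np.arctan2(-d[0],d[1]),'centre',(B+C)/2)
a,b=[onz(g,*f(*p),145) for p in((432,92),(412,140))]
yv=d/np.linalg.norm(d);m=(a+b)/2;print('grip end',a,b,np.linalg.norm(a-b),'centre',m-25*yv)
E
```

```text
foot [518.  209.2  12. ] [483.1 226.   12. ] [574.6 325.4  12. ] 129.22422277881674 38.77191482575929 yaw -0.45325604673972875 centre [528.8 275.7  12. ]
grip end [546.7 294.6 145. ] [529.5 300.6 145. ] 18.149668715177263 centre [527.2 275.2 145. ]
```

Emit:
servo_tool:
  rows:
    - [1,-0.5,2.5,0,0,0,0]
    - [1,-0.95,4.4,0,0,0,0]
    - [1,-0.95,4.4,0,0,0,0]
    - [1,-0.95,4.4,0,0,0,0]
    - [1,-0.95,4.4,0,0,0,0]
    - [1,-0.95,4.4,0,0,0,0]
    - [1,-0.95,4.4,0,0,0,0]
    - [1,-0.95,4.4,0,0,0,0]
    - [1,-0.95,4.4,0,0,0,0]
    - [1,-0.95,4.4,0,0,0,0]
    - [1,-0.95,4.4,0,0,0,0]
    - [1,-0.95,4.4,0,0,0,0]

```text
clock: 11.65
position: [526.3, 270.6, 224.5]
ee_rot: [-0.085, 0.996, -0.001, -0.001]
contact_force: [0.5, 0.7, 0.5]
gripper_width: 85.4
```

Emit:
servo_tool:
  rows:
    - [1,0,0,0,0,0,8]
    - [1,0,0,0,0,0,8]
    - [1,0,0,0,0,0,8]
    - [1,0,0,0,0,0,8]
    - [1,0,0,0,0,0,3]
    - [1,0,0,0,0,0,0]
    - [1,0,0,0,0,0,0]

```text
clock: 12.35
position: [526.7, 268.9, 224.9]
ee_rot: [0.218, 0.976, -0.001, -0.001]
contact_force: [1.0, 0.4, 0.4]
gripper_width: 85.8
```

The jaws must close across the plate, so this grasp needs a further quarter turn. I'll check the last joint's range before choosing a direction.

```bash
python3 - <<'E'
from h import *
plan([528,275.4,225],1.118);print(read_state()['joints'])
E
```

```text
pos [526.7 268.9 224.9] z [-0.002 -0.001 -1.   ] yaw_y -0.439 t 12.35 F [1.  0.4 0.4] w 85.8
tool shift cm [ 0.16  0.65 -0.01] norm 0.67 turn z -89.23
[ 7.45543277e-01  3.41376115e-01 -1.02815200e-01 -8.42831141e-05
 -1.12867654e+00 -2.75561202e+00]
```

Emit:
servo_tool:
  rows:
    - [1,0.16,0.65,0,0,0,-8]
    - [1,0,0,0,0,0,-8.5]
    - [1,0,0,0,0,0,-8.5]
    - [1,0,0,0,0,0,-8.5]
    - [1,0,0,0,0,0,-8.5]
    - [1,0,0,0,0,0,-8.5]
    - [1,0,0,0,0,0,-8.5]
    - [1,0,0,0,0,0,-8.5]
    - [1,0,0,0,0,0,-8.5]
    - [1,0,0,0,0,0,-8.5]
    - [1,0,0,0,0,0,-4.7]
    - [1,0,0,0,0,0,0]

```text
clock: 13.55
position: [528.2, 275.5, 225.5]
ee_rot: [-0.53, 0.848, -0.0, -0.0]
contact_force: [0.1, -0.4, 0.2]
gripper_width: 85.2
```

```bash
python3 - <<'E'
from h import *
plan([528,275.4,118],1.118);print(read_state()['joints'])
E
```

```text
pos [528.2 275.5 225.5] z [-0.001 -0.001 -1.   ] yaw_y 1.117 t 13.55 F [ 0.1 -0.4  0.2] w 85.2
tool shift cm [1.000e-02 1.000e-02 1.075e+01] norm 10.75 turn z -0.07
[ 7.52319860e-01  3.47643751e-01 -9.18526358e-02 -5.06756305e-05
 -1.13218320e+00 -1.20625203e+00]
```

Emit:
servo_tool:
  rows:
    - [1,0,0,3,0,0,0]
    - [1,0,0,3,0,0,0]
    - [1,0,0,3,0,0,0]
    - [1,0,0,1.9,0,0,0]
    - [1,0,0,0,0,0,0]
    - [0,0,0,0,0,0,0]
    - [0,0,0,0,0,0,0]
    - [0,0,0,0,0,0,0]
    - [0,0,0,0,0,0,0]
    - [0,0,0,0,0,0,0]
    - [0,0,0,0,0,0,0]
    - [0,0,0,0,0,0,0]

```text
clock: 14.75
position: [529.0, 276.0, 118.1]
ee_rot: [-0.53, 0.848, -0.0, 0.001]
contact_force: [0.1, 0.1, 4.8]
gripper_width: 21.3
```

Emit:
servo_tool:
  rows:
    - [0,0,0,0,0,0,0]
    - [0,0,0,0,0,0,0]

```text
clock: 14.95
position: [529.0, 276.0, 118.1]
ee_rot: [-0.53, 0.848, -0.0, 0.001]
contact_force: [0.8, -0.1, 6.3]
gripper_width: 21.5
```

The gauge is held. Next I'll lift it and turn its -x face to the side camera to measure the pointer and mark.

Emit:
servo_tool:
  rows:
    - [0,0,0,-1,0,0,0]
    - [0,0,0,-3,0,0,0]
    - [0,0,0,-4,0,0,0]
    - [0,0,0,-4,0,0,8]
    - [0,0,0,-4,0,0,8]
    - [0,0,0,-4,0,0,8]
    - [0,0,0,-4,0,0,8]
    - [0,0,0,-3,0,0,8]
    - [0,0,0,-1,0,0,8]
    - [0,0,0,0,0,0,8]
    - [0,0,0,0,0,0,8]
    - [0,0,0,0,0,0,0]

```text
clock: 16.15
position: [527.5, 275.4, 395.6]
ee_rot: [0.0, 1.0, -0.001, -0.002]
contact_force: [0.3, -0.3, -3.9]
gripper_width: 21.5
```

Emit:
servo_tool:
  rows:
    - [0,0,0,0,0,0,0]
    - [0,0,0,0,0,0,0]
    - [0,0,0,0,0,0,0]
    - [0,0,0,0,0,0,0]
    - [0,0,0,0,0,0,0]
    - [0,0,0,0,0,0,0]
    - [0,0,0,0,0,0,0]
    - [0,0,0,0,0,0,0]
    - [0,0,0,0,0,0,0]
    - [0,0,0,0,0,0,0]
    - [0,0,0,0,0,0,0]
    - [0,0,0,0,0,0,0]

```text
clock: 17.35
position: [528.3, 275.6, 397.0]
ee_rot: [0.0, 1.0, 0.0, 0.0]
contact_force: [-0.5, 0.4, -3.3]
gripper_width: 21.4
```

```bash
cat > look.py <<'E'
from h import *
import sys
# sidecrop around gauge: project foot centre/pivot from the TCP pose (TCP is 118 above the foot)
s=shot('side');st=read_state();Q=R.from_quat(st['ee_rot']);plan(st['position'])
P=lambda y,z,x=0:st['position']+Q.apply([-y,x,118-z])   # gauge coords -> world, tool x=-gauge y, tool y=gauge x
sgn=Q.apply([1,0,0]);print('tool x axis',np.round(sgn,3))
u,v=proj(s,P(0,50)).astype(int);n=sys.argv[1];h,w=110,130
x0=np.clip(u-w//2,0,640-w);y0=np.clip(v-h//2,0,480-h)
np.savez('last.npz',x0=x0,y0=y0)
im=cv2.cvtColor(s['image'],cv2.COLOR_RGB2BGR);cv2.imwrite('pics/raw_'+n,im)
cv2.imwrite('pics/'+n,cv2.resize(im[y0:y0+h,x0:x0+w],None,fx=5,fy=5,interpolation=cv2.INTER_CUBIC))
for q in((0,92),(0,26),(65,0),(-65,0)):print(q,np.round((proj(s,P(*q,x=0))-[x0,y0])*5))
E
python3 look.py g1.png
```

```text
pos [528.3 275.6 397. ] z [-0.  0. -1.] yaw_y -0.001 t 17.4 F [ 0.5 -0.1 -4.2] w 20.9
tool shift cm [0. 0. 0.] norm 0.0 
tool x axis [-1.     0.001  0.   ]
(0, 92) [321. 147.]
(0, 26) [328. 344.]
(65, 0) [ 66. 395.]
(-65, 0) [599. 432.]
```

View pics/g1.png

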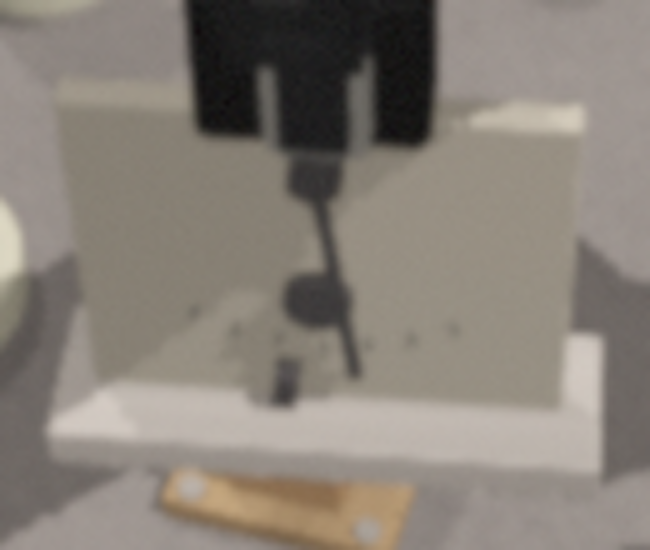

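The dial faces the camera. The pivot is at (315,178), the pointer tip is at (355,378) on the -y side, and the mark's inner end is at (287,362), on the left, which is +y.

```bash
cat > ang.py <<'E'
from h import *
def ang(s,pts,d=7,pos=None):
    z=np.load('last.npz');st=read_state();Q=R.from_quat(st['ee_rot']);n=Q.apply([0,1,0]);out=[]
    for X,Y in pts:
        o,r=ray(s,z['x0']+X/5-.4,z['y0']+Y/5-.4);t=(n@(st['position']+d*n-o))/(n@r)
        q=Q.inv().apply(o+t*r-st['position']);out.append((-q[0],118-q[2]))   # gauge y,z
    return np.array(out)
E
python3 - <<'E'
from ang import *
s=shot('side')
for d in(4,7,10):
    p=ang(s,[(315,178),(355,378),(287,362),(285,402)],d);v=p[1:]-[0,92]
    v2=p[1:]-p[0]
    print(d,np.round(p,1).tolist(),'about z92 y0:',np.round(np.arctan2(v[:,0],-v[:,1]),3),'about seen pivot',np.round(np.arctan2(v2[:,0],-v2[:,1]),3),np.round(np.hypot(*v2.T),1))
E
```

```text
4 [[1.4, 87.1], [-6.3, 19.9], [9.6, 24.1], [10.6, 9.0]] about z92 y0: [-0.087  0.141  0.128] about seen pivot [-0.113  0.131  0.118] [67.7 63.5 78.7]
7 [[0.9, 90.3], [-6.6, 23.7], [9.1, 27.9], [10.1, 12.9]] about z92 y0: [-0.097  0.142  0.127] about seen pivot [-0.113  0.131  0.118] [67. 63. 78.]
10 [[0.5, 93.5], [-7.0, 27.5], [8.6, 31.6], [9.6, 16.7]] about z92 y0: [-0.108  0.142  0.127] about seen pivot [-0.113  0.131  0.118] [66.4 62.4 77.3]
```

Measured about the pivot, the pointer is at about -0.105 and the mark at about 0.135, so the tilt needed is about 0.24 rad (13.6°). I'll tilt in the air and check it there.

Emit:
servo_tool:
  rows:
    - [0,0,0,0,0,3.4,0]
    - [0,0,0,0,0,3.4,0]
    - [0,0,0,0,0,3.4,0]
    - [0,0,0,0,0,3.4,0]
    - [0,0,0,0,0,0,0]
    - [0,0,0,0,0,0,0]
    - [0,0,0,0,0,0,0]
    - [0,0,0,0,0,0,0]
    - [0,0,0,0,0,0,0]
    - [0,0,0,0,0,0,0]
    - [0,0,0,0,0,0,0]
    - [0,0,0,0,0,0,0]

```text
clock: 18.65
position: [528.2, 275.6, 397.1]
ee_rot: [0.0, 0.993, 0.0, -0.118]
contact_force: [-0.0, 0.1, -3.3]
gripper_width: 21.4
```

Emit:
servo_tool:
  rows:
    - [0,0,0,0,0,0,0]
    - [0,0,0,0,0,0,0]
    - [0,0,0,0,0,0,0]
    - [0,0,0,0,0,0,0]
    - [0,0,0,0,0,0,0]
    - [0,0,0,0,0,0,0]
    - [0,0,0,0,0,0,0]
    - [0,0,0,0,0,0,0]

```text
clock: 19.45
position: [528.3, 275.6, 397.0]
ee_rot: [0.0, 0.993, 0.0, -0.118]
contact_force: [0.6, -0.3, -2.9]
gripper_width: 21.1
```

```bash
python3 look.py g2.png
```

```text
pos [528.3 275.6 397. ] z [-0.235  0.    -0.972] yaw_y -0.001 t 19.5 F [-0.3 -1.  -2.7] w 21.7
tool shift cm [0. 0. 0.] norm 0.0 
tool x axis [-0.972  0.001  0.235]
(0, 92) [279. 147.]
(0, 26) [350. 344.]
(65, 0) [119. 433.]
(-65, 0) [646. 391.]
```

View pics/g2.png

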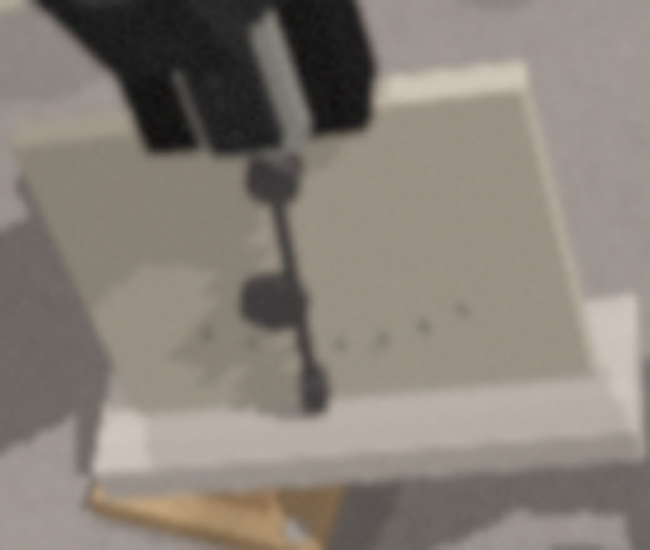

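Tilted 0.237 rad, the pointer (275,180)→(305,345) runs straight into the mark tab at (313,385), so they agree to within about 1 mm. I'll keep this tilt and turn about the vertical to the rib's yaw.

Emit:
servo_tool:
  rows:
    - [0,0,0,0,1,0,-4.13]
    - [0,0,0,0,2,0,-8.26]
    - [0,0,0,0,2,0,-8.26]
    - [0,0,0,0,2,0,-8.26]
    - [0,0,0,0,2,0,-8.26]
    - [0,0,0,0,2,0,-8.26]
    - [0,0,0,0,2,0,-8.26]
    - [0,0,0,0,2,0,-8.26]
    - [0,0,0,0,2,0,-8.26]
    - [0,0,0,0,1.5,0,-6.2]
    - [0,0,0,0,0,0,0]
    - [0,0,0,0,0,0,0]

```text
clock: 20.7
position: [528.1, 275.8, 397.1]
ee_rot: [-0.628, 0.769, -0.075, -0.092]
contact_force: [0.1, -0.6, -3.4]
gripper_width: 21.3
```

```bash
cat > rib.py <<'E'
from h import *
def go(h):
    st=read_state();Q=R.from_quat(st['ee_rot']);n=-Q.apply([0,0,1]);gy=-Q.apply([1,0,0])
    A=np.array([553,27,-75.]);plan(A+(278+h)*n)
    print('normal',np.round(n,3),'gauge yaw',round(np.arctan2(-gy[0],gy[1]),3),'tilt',round(np.arcsin(-gy[2]),4),'roll',np.round(Q.apply([0,1,0])[2],4))
    print('axis in gauge (x,y,z)',np.round(Q.inv().apply(A-st['position'])*[1,1,1]@np.array([[0,-1,0],[-1,0,0],[0,0,-1]]),1),'+118',np.round(st['joints'],2))
E
python3 -c "
from rib import *
go(50)"
```

```text
pos [528.1 275.8 397.1] z [-0.047 -0.23  -0.972] yaw_y 1.369 t 20.7 F [ 0.1 -0.6 -3.4] w 21.3
tool shift cm [12.12 -7.42 18.69] norm 23.48 
normal [0.047 0.23  0.972] gauge yaw -0.202 tilt 0.237 roll -0.0
axis in gauge (x,y,z) [  74.2 -121.2 -514.9] +118 [ 0.81  0.36  0.28  0.13 -1.69 -1.01]
```

Emit:
servo_tool:
  rows:
    - [0,0.7,-0.4,1,0,0,0]
    - [0,1.5,-0.9,2.3,0,0,0]
    - [0,1.5,-0.9,2.3,0,0,0]
    - [0,1.5,-0.9,2.3,0,0,0]
    - [0,1.5,-0.9,2.3,0,0,0]
    - [0,1.5,-0.9,2.3,0,0,0]
    - [0,1.5,-0.9,2.3,0,0,0]
    - [0,1.5,-0.9,2.3,0,0,0]
    - [0,0.92,-0.72,1.6,0,0,0]
    - [0,0,0,0,0,0,0]
    - [0,0,0,0,0,0,0]
    - [0,0,0,0,0,0,0]

```text
clock: 21.9
position: [569.5, 102.7, 244.5]
ee_rot: [-0.629, 0.769, -0.075, -0.091]
contact_force: [-0.9, 0.8, -3.8]
gripper_width: 21.4
```

```bash
python3 -c "
from rib import *
go(5)"
```

```text
pos [569.5 102.7 244.5] z [-0.045 -0.23  -0.972] yaw_y 1.371 t 21.9 F [-0.9  0.8 -3.8] w 21.4
tool shift cm [0.04 0.17 4.58] norm 4.58 
normal [0.045 0.23  0.972] gauge yaw -0.2 tilt 0.2365 roll -0.0017
axis in gauge (x,y,z) [  -1.7   -0.4 -328.8] +118 [ 0.54  0.36 -0.12  0.18 -1.26 -0.81]
```

Emit:
servo_tool:
  rows:
    - [0,0,0.1,1.2,0,0,0]
    - [0,0,0,1.2,0,0,0]
    - [0,0,0,1.2,0,0,0]
    - [0,0,0,0.6,0,0,0]
    - [0,0,0,0.3,0,0,0]
    - [0,0,0,0.2,0,0,0]
    - [0,0,0,0,0,0,0]
    - [0,0,0,0,0,0,0]

```text
clock: 22.7
position: [566.2, 91.9, 198.5]
ee_rot: [-0.629, 0.769, -0.075, -0.091]
contact_force: [0.9, 0.3, -3.3]
gripper_width: 21.3
```

Emit:
servo_tool:
  rows:
    - [0,0,0,0.2,0,0,0]
    - [0,0,0,0.1,0,0,0]
    - [0,0,0,0,0,0,0]
    - [0,0,0,0,0,0,0]

```text
clock: 23.1
position: [565.8, 91.0, 195.4]
ee_rot: [-0.629, 0.768, -0.075, -0.091]
contact_force: [0.3, 0.9, -1.8]
gripper_width: 21.5
```

Emit:
servo_tool:
  rows:
    - [0,0,0,0.1,0,0,0]
    - [0,0,0,0,0,0,0]
    - [0,0,0,0,0,0,0]

```text
clock: 23.4
position: [566.0, 91.1, 195.3]
ee_rot: [-0.629, 0.768, -0.075, -0.091]
contact_force: [-1.4, 3.5, 4.6]
gripper_width: 21.4
```

The foot bears on the rib with about 8 N, where predicted. I'll let it settle and then look.

Emit:
servo_tool:
  rows:
    - [0,0,0,0,0,0,0]
    - [0,0,0,0,0,0,0]
    - [0,0,0,0,0,0,0]
    - [0,0,0,0,0,0,0]
    - [0,0,0,0,0,0,0]
    - [0,0,0,0,0,0,0]
    - [0,0,0,0,0,0,0]
    - [0,0,0,0,0,0,0]
    - [0,0,0,0,0,0,0]
    - [0,0,0,0,0,0,0]
    - [0,0,0,0,0,0,0]
    - [0,0,0,0,0,0,0]

```text
clock: 24.6
position: [565.9, 91.0, 195.3]
ee_rot: [-0.629, 0.768, -0.075, -0.091]
contact_force: [-2.0, 2.8, 5.4]
gripper_width: 21.3
```

```bash
python3 - <<'E'
from rib import *
go(0)
import subprocess,sys
subprocess.run([sys.executable,'look.py','g3.png'])
E
```

```text
pos [566.   91.  195.3] z [-0.045 -0.23  -0.972] yaw_y 1.372 t 24.65 F [-2.8  3.9  5.9] w 21.5
tool shift cm [0. 0. 0.] norm 0.0 
tool x axis [-0.192 -0.953  0.235]
(0, 92) [314. 215.]
(0, 26) [333. 309.]
(65, 0) [287. 499.]
(-65, 0) [388. 198.]
pos [565.9  91.  195.3] z [-0.045 -0.23  -0.972] yaw_y 1.372 t 24.6 F [-2.   2.8  5.4] w 21.3
tool shift cm [0.   0.04 0.01] norm 0.04 
normal [0.045 0.23  0.972] gauge yaw -0.199 tilt 0.2371 roll -0.0013
axis in gauge (x,y,z) [  -0.4   -0.  -278.1] +118 [ 0.53  0.38 -0.21  0.19 -1.14 -0.82]
```

View pics/g3.png

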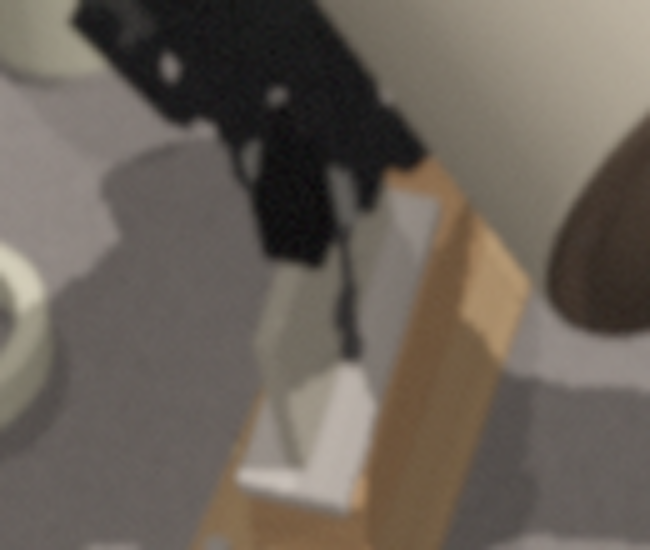

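The crop shows the foot lying lengthwise on the rib from (295,490) to (410,190), as the TCP pose predicts. The pointer and mark overlap at (348,350), but the dial is nearly edge-on here. I'll hand the job in.

```bash
python3 -c "
from h import *
st=read_state();print(st['contact_force'],abs(st['joint_vel']).max());print(job_done())"
```

```text
[-2.78323728  3.90874848  5.9245411 ] 0.0009519673968569516
the job is handed in; nothing more can be done
None
```

I drove the dowel flush with the mallet, set the mallet back where it had stood, and handed in with the gauge held on the rib's curve and its pointer on the mark. The job was handed in at about 24.7 s on the robot clock; it gives no verdict, so these are my own readings:

- **Dowel:** I pressed until the mallet face seated on the crest at about 85 mm, with roughly 25 N showing. The picture afterwards shows the dowel flush.
- **Mallet:** it was upright on the table and let go, about 280 mm from the rib.
- **Pointer and mark:** with the gauge upright in the air, the pointer sat at about -0.105 rad and the mark at about 0.135 rad. Tilted 0.237 rad in the air facing the camera, the two agreed to within about 1 mm.
- **Gauge on the rib:** the tilt stayed at 0.237 rad and the yaw matches the rib's to within 0.01 rad. By the TCP pose the foot is centred to within about 1 mm. It presses with about 9 N and the arm is at rest.

**Weakest check:** on the rib the dial is almost edge-on to the camera. I could only see the pointer and mark overlap there, so the fine agreement rests on the check in the air and the unchanged tilt. No check disagreed. One slip on the way was turning the jaws a quarter turn wrong before the gauge grasp, which I corrected before closing on it.

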